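# Show two classroom springs at their marks

## Task

Show the class the two sprung pulls on the blue mat: first draw the flat gauge's blade out by its white tab until the black pointer stands on the red line, keep it there for about a second, and ease it fully back in without letting it snap. Then pull the telescoping rod out by its orange knob until its yellow disc stands level with the red flag on the rule, and finish still holding the knob there, steady against the spring. Do not shift the red flag, and leave the dropper bottle, the jar and the well plate where they are.

Things in the scene. Friction and masses are not known exactly. Their poses are not given: they have to be found in the camera images.
- gauge_grip (a point): Grip centre of the white upright tab (16 mm along the blade, 24 mm across, top 20 mm above this point, foot 46 mm below) on the end of the flat steel blade of the green slide gauge, fixed to the table. Pulled level along this point's own -x (roughly towards the robot); z up. The housing, 50 mm wide, starts 55 mm behind the tab at rest; its top is 27 mm below this point.
- gauge (a joint): How far the gauge's blade is pulled out, in m: 0 fully home, 0.06 the stop. A spring pulls it back: 1 N at 0, plus 100 N per m (5 N at the red line), with 0.2 N of friction; let go while out, it snaps back.
- gauge_pointer (a point): The black pointer crossing the slot in the gauge's white top face. It moves with the blade.
- gauge_line (a point): The red line printed across the gauge's white top face, fixed. The pointer stands on it when the blade is out 40 mm. Same axes as gauge_grip.
- rod_grip (a point): Orange upright knob, 20 mm across, on the end of the telescoping rod (stand fixed to the table). This point: its grip centre, 20 mm below its top, 42 mm above its foot, 85 mm above the table, 30 mm above the rod axis. Pulled level along its own -x (roughly towards the robot); z up. Behind it: yellow disc, aluminium middle tube that follows half as far, fixed blue tube.
- rod (a joint): How far the rod is pulled out, in m: 0 fully home, 0.11 the stop. An inner spring pulls it back: 1.8 N at 0, plus 120 N per m (about 7 to 12 N at the flag), with 0.4 N of friction.
- rod_disc (a point): Centre of the yellow disc (29 mm across, 4 mm thick, with a thin yellow side pointer towards the rule) on the rod, 50 mm behind the knob. It moves with the rod.
- flag_mark (a point): Top edge of the red flag (4 mm thick) on the white rule that runs beside the rod, 45 mm to the rod's +y side and 46 mm above the table, lower than the fingers need to go. Same axes as rod_grip. Its place along the rule differs each time: 45 to 85 mm ahead (-x) of the disc at rest.
- flag (a joint): Where the flag is set along the rule, in m: equal to the rod's joint value at which the disc is level with the flag. It stays put unless pushed.
- dropper_mid (a point): Middle of a white dropper bottle with a red tip, 34 mm in diameter, 74 mm high (this point 37 mm above the table), standing between the two stands; to be left alone.
- jar_mid (a point): Middle of a white lidded jar, 42 mm in diameter, 62 mm high, well to the robot's left; to be left alone.
- well_plate_mid (a point): Middle of a white plate with 8 shallow wells, 85 x 130 x 14 mm, well to the robot's right; to be left alone.

How it is judged:
On the way, in this order (a step that is already met when the one before it is completed fails the run):
1. the gauge's pointer is held within 5 mm of the red line for 0.5 s (x of gauge_pointer in the frame of gauge_line between -0.005 and 0.005 m and contact force between the fingers and anything else above 0.5 N), for 0.5 s.
2. the gauge's blade is back home (within 4 mm) (value of joint gauge below 0.004 m), for 0.2 s.
At the end, for the whole second after the job is handed in: Disc level with the red flag within 5 mm along the rule, slower than 10 mm/s; fingers bear on the orange knob with over 3 N; gauge blade home within 4 mm; flag within 5 mm of its setting; dropper bottle, jar and well plate within 20 mm of their starts (x of rod_disc in the frame of flag_mark between -0.005 and 0.005 m and velocity of joint rod between -0.01 and 0.01 m/s and contact force between the fingers and rod above 3 N and value of joint gauge below 0.004 m and distance of each of dropper_mid, jar_mid, well_plate_mid from where it was at the start of the episode below 0.02 m and distance of flag_mark from where it was at the start of the episode below 0.005 m); the arm keeps its last pose, push and grip.
It fails at once if the gauge's blade snaps back (faster than 0.4 m/s) (velocity of joint gauge below -0.4 m/s).
It fails at once if the red flag is shifted more than 5 mm (distance of flag_mark from where it was at the start of the episode above 0.005 m).
It fails at once if the dropper bottle, jar or well plate is shifted more than 20 mm (distance of any of dropper_mid, jar_mid, well_plate_mid from where it was at the start of the episode above 0.02 m).
It also fails if it takes over 48 s, if anything falls off the work surface, if the arm or the gripper's body presses on something with over 40 N, if the wrist force passes 120 N, or if a joint passes its speed limit or range.

## Robot

A 6-joint arm with a two-finger parallel gripper is mounted at the origin on the work surface. World frame = base frame: x ahead of the robot, y to its left, z up, the work surface at z = 0. Lengths are in m, angles in rad, forces in N, time in s.
With the tool pointing down it reaches from about 0.35 to 0.775 m from the base axis. Payload 5.5 kg.
Tool frame: the origin (TCP) lies at the very end of the fingers, on their centre line; the grasp point (between the pads) lies 19 mm behind it; x points along the fingers, y is the direction in which the jaws open and shut, and the axes are right-handed (so a half turn about x gives the same grasp; the last joint's range is limited). The gripper opens to 85 mm and grips with 20 to 120 N. Pads are 22 mm wide; open, the fingers measure 114 mm over their backs; the gripper's body (76 mm by 85 mm) begins 54 mm behind the grasp point. The pads swing forward as they close: fully open they stand 13 mm farther back than shut.
Start: joints at [-1.392, 0.313, 0.046, 1.304, 0, 1.431], TCP at [0.18, -0.546, 0.231] pointing down, gripper open.
Joint ranges: [-2.76, 2.76], [-0.86, 1.69], [-1.03, 1.26], [-2.2, 2.34], [-1.47, 1.5], [-3.14, 3.14]. Speed limits (rad/s): [2.57, 2.57, 3.14, 3.14, 3.14, 3.14].

## Interface

Orientations are given as a unit quaternion [w, x, y, z].
In Python, from workcell import env gives the robot as it stands.
- The arm moves only by the tool servo_tool, never from a script. Its argument "increments" is a list of rows, each an object with "offset": the shift along the tool's x, y, z in cm, a list of three; "yaw": the turn about the tool's x in degrees. In form: [{"offset": [x, y, z], "yaw": yaw}, ...]. A call has exactly 8 rows; each row is the pose to reach, as a shift and turn from the pose commanded when the call began, along the tool's axes at that moment; what a row does not reach only later rows make up. A row lasts 1/10 s, in which the tool goes at most 50 mm and 8.59 degrees, less where a joint would pass 70% of its speed; a pose out of reach is approached as far as the arm can. A call with a gripper value outside its range is refused whole. "claw" is the opening, from 0 (shut) to 1 (fully open), set as the call begins (left out, the last holds). The fingers move at their own pace and stop on an object; "force" is the grip in N (left out, the last holds). Time passes only in rows, so rows that repeat a pose let the fingers close, or fill a call up. It gives the time, the measured TCP pose, the force and the opening at its end, in the units of the state.
- env.get_state(): the state, without advancing time (a new reading comes with each control period).
- env.read_camera(name): name is "scene" or "top" or "wrist"; returns (picture, depth): 400x640x3 uint8, red, green, blue; 400x640 float32, m along the optical axis (not along the pixel's ray), 0 where there is no reading.
- env.camera_model(name): a dict with "vertical_fov" (degrees; the focal length in pixels is half the picture's height over the tangent of half this angle, whatever the lens; pixels are square), "cx", "cy" (the principal point, pixels), "D" ([k1, k2, p1, p2, k3] as OpenCV has them; the pictures are not rectified), "world_from_camera" (4x4, takes a point from camera to world coordinates). Camera axes: x right, y up, looking along -z (the intrinsics and any distortion apply to the point x, -y, -z); pixel columns grow to the right and rows downward; lengths in m; the calibration is good to about 2 mm. A picture is of the moment at which its call begins: read the wrist's pose just before it. camera_model takes no time and is no camera call; for the wrist camera it gives the pose at the moment of the call.
- env.hand_in(): hands the job in, once; it reports no verdict.
The state is a dict: "clock": time; "joint_pos": joint angles; "qvel": joint speeds; "tau": joint torques, N m; "tcp_pos": TCP position; "orientation": TCP orientation; "wrist_force": force on the tool from outside, world axes, zero at the start; "ft_torque": the same for the moment, N m; "finger_gap": finger opening in m.
Only numpy, scipy, OpenCV 4.12 (cv2) and the standard library are available. Lean on these libraries where they do the work, as an engineer would, in place of code of your own. Each camera call takes 0.05 s, during which the arm holds its last target.

## Working session

There is one attempt and no reset: what is moved stays moved. The work goes in short steps, Python scripts to look and compute and a tool call to move; the robot and the scene stay as the last step left them, time stands still between calls to the robot, and variables do not carry over. Pictures are saved under pics/ and viewed, and the job is handed in when it is done.

Besides the shell and the picture viewer there is one more tool, called after "Emit:" by a JSON object that holds its "op" and its "data", one argument or row to a line. servo_tool: Moves the arm, as the interface text tells. Its arguments: {"type":"object","properties":{"increments":{"type":"array","items":{"type":"object","properties":{"offset":{"type":"array","items":{"type":"number"}},"yaw":{"type":"number"}}}},"claw":{"type":"number"},"force":{"type":"number"}},"required":["increments"]}

```bash
mkdir -p pics; cat > h.py <<'E'
import numpy as np, cv2
from workcell import env
def snap(n,tag):
    p,d=env.read_camera(n); m=env.camera_model(n)
    cv2.imwrite(f'pics/{tag}.png',p[:,:,::-1]); np.savez(f'pics/{tag}.npz',p=p,d=d,T=m['world_from_camera'],f=200/np.tan(np.radians(m['vertical_fov'])/2),c=[m['cx'],m['cy']],D=m['D'])
def load(tag): return np.load(f'pics/{tag}.npz')
def ray(z,uv):
    K=np.array([[z['f'],0,z['c'][0]],[0,z['f'],z['c'][1]],[0,0,1]])
    q=cv2.undistortPoints(np.array(uv,float).reshape(-1,1,2),K,np.array(z['D'],float)).reshape(-1,2)
    r=np.c_[q[:,0],-q[:,1],-np.ones(len(q))]
    T=z['T']; return T[:3,3], r@T[:3,:3].T
def onz(z,uv,h):
    o,r=ray(z,uv); return o+r*((h-o[2])/r[:,2])[:,None]
def dep(z,uv):
    o,r=ray(z,uv); u=np.array(uv,int).reshape(-1,2); return o+r*z['d'][u[:,1],u[:,0]][:,None]
def comps(z,lo,hi,mn=15):
    hsv=cv2.cvtColor(z['p'],cv2.COLOR_RGB2HSV); m=cv2.inRange(hsv,np.array(lo),np.array(hi))
    n,l,s,c=cv2.connectedComponentsWithStats(m)
    return [(s[i],c[i],l==i) for i in range(1,n) if s[i][4]>=mn]
E
python3 - <<'E'
from h import *
for n in('scene','top'):
    snap(n,n+'0'); z=load(n+'0'); print(n,z['T'].round(3).tolist(),z['f'],z['c'],z['D'])
s=env.get_state(); print(s)
E
```

```text
scene [[-0.804, -0.388, 0.45, 1.142], [0.594, -0.533, 0.602, 0.714], [0.006, 0.752, 0.659, 0.841], [0.0, 0.0, 0.0, 1.0]] 403.90119020765826 [320.44466685 199.93270916] [0.01684965 0.         0.         0.         0.        ]
top [[0.018, 0.986, -0.168, 0.391], [-1.0, 0.018, 0.0, -0.0], [0.003, 0.168, 0.986, 1.486], [0.0, 0.0, 0.0, 1.0]] 478.88312131022 [325.47845809 207.11093795] [0.03684868 0.         0.         0.         0.        ]
{'clock': 0.1, 'joint_pos': array([-1.39158577e+00,  3.13943326e-01,  4.51064173e-02,  1.30357797e+00,
        2.56380297e-05,  1.43120273e+00]), 'qvel': array([ 0.00051776, -0.00083057,  0.00136511, -0.00052098,  0.00123413,
        0.00015918]), 'tau': array([ 2.16360342e-03, -4.81728566e+01,  2.99241900e+01,  1.28171584e-02,
       -1.35022583e-04, -7.03536003e-06]), 'tcp_pos': array([ 0.1801459 , -0.54559085,  0.23049342]), 'orientation': array([-0.11166521, -0.69813984, -0.11280984,  0.69814439]), 'wrist_force': array([-0.19348996, -0.37894806,  0.16595819]), 'ft_torque': array([-0.01893043, -0.05061768,  0.00731385]), 'finger_gap': 0.08531650926810827}
```

View pics/scene0.png

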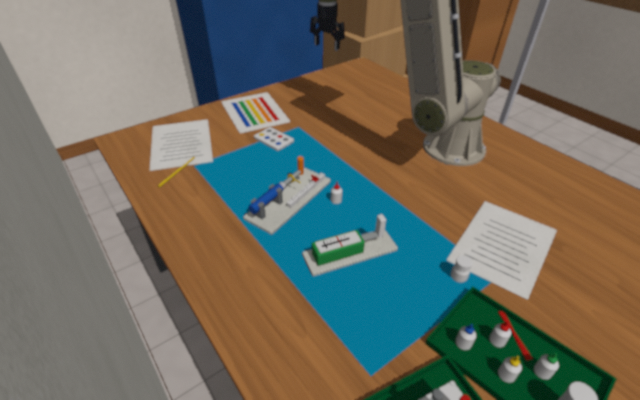

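View pics/top0.png

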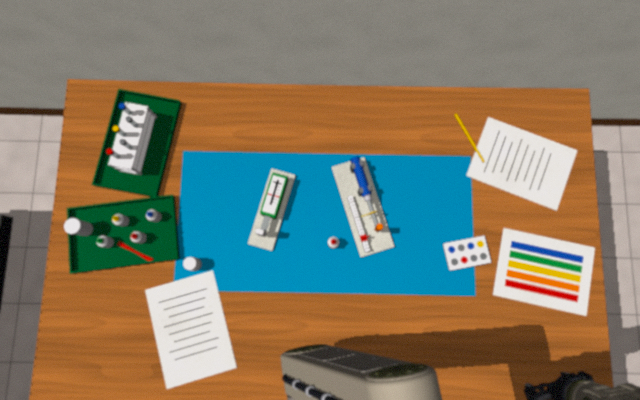

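Scene (640x400): gauge tab at about (381,224), orange knob (300,163), bottle (336,193). Top: tab (263,231), knob (379,228), flag (365,238), bottle (334,242). Now zoom in and measure.

```bash
python3 - <<'E'
from h import *
a=load('top0')['p'][140:270,230:420,::-1]; cv2.imwrite('pics/topz.png',cv2.resize(a,None,fx=4,fy=4,interpolation=cv2.INTER_CUBIC))
a=load('scene0')['p'][145:280,235:405,::-1]; cv2.imwrite('pics/scz.png',cv2.resize(a,None,fx=4,fy=4,interpolation=cv2.INTER_CUBIC))
for t in('top0','scene0'):
    z=load(t)
    for nm,lo,hi in (('orange',(8,150,120),(18,255,255)),('yellow',(22,120,120),(34,255,255)),('red',(0,150,90),(6,255,255)),('red2',(172,150,90),(180,255,255)),('green',(50,120,40),(85,255,255))):
        for s,c,l in comps(z,lo,hi,5):
            p=onz(z,[c],0.06)[0]
            if .35<p[0]<.9 and -.3<p[1]<.25: print(t,nm,s.tolist(),c.round(1),'z.06:',p.round(3),'depth',dep(z,[c])[0].round(3))
E
```

```text
top0 orange [30, 80, 579, 320, 75505] [300.3 232.1] z.06: [0.557 0.073 0.06 ] depth [ 0.564  0.076 -0.002]
top0 orange [376, 224, 7, 7, 38] [378.9 226.8] z.06: [ 0.577 -0.162  0.06 ] depth [ 0.571 -0.157  0.107]
top0 yellow [370, 212, 5, 2, 6] [371.8 212.3] z.06: [ 0.621 -0.141  0.06 ] depth [ 0.62  -0.14   0.064]
top0 red [361, 235, 7, 6, 27] [363.5 237.4] z.06: [ 0.544 -0.116  0.06 ] depth [ 0.547 -0.118  0.032]
top0 red [332, 240, 4, 4, 12] [333.3 241.2] z.06: [ 0.531 -0.026  0.06 ] depth [ 0.53  -0.026  0.074]
top0 green [261, 177, 26, 41, 94] [276.7 202.9] z.06: [0.644 0.147 0.06 ] depth [0.645 0.147 0.056]
scene0 orange [298, 158, 5, 15, 54] [300.5 163.9] z.06: [ 0.557 -0.181  0.06 ] depth [ 0.581 -0.144  0.092]
scene0 yellow [289, 175, 6, 6, 14] [292.2 177.5] z.06: [ 0.618 -0.137  0.06 ] depth [ 0.62  -0.133  0.064]
scene0 red [313, 177, 5, 4, 14] [314.7 178.4] z.06: [ 0.564 -0.091  0.06 ] depth [ 0.548 -0.113  0.039]
scene0 red2 [335, 185, 4, 3, 6] [336.3 185.8] z.06: [ 0.532 -0.023  0.06 ] depth [ 0.533 -0.022  0.061]
scene0 green [356, 230, 5, 6, 8] [358.1 232.4] z.06: [0.607 0.167 0.06 ] depth [0.607 0.167 0.06 ]
scene0 green [312, 240, 52, 24, 513] [336.5 252.6] z.06: [0.698 0.189 0.06 ] depth [0.693 0.183 0.052]
```

View pics/topz.png

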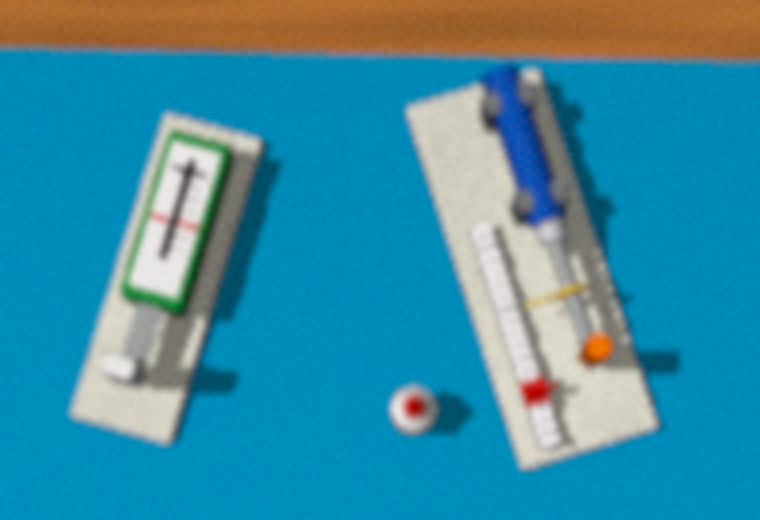

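View pics/scz.png

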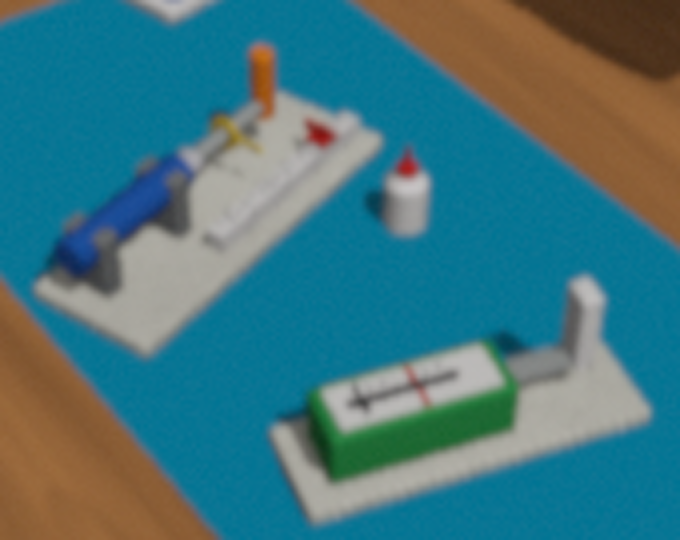

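```bash
python3 - <<'E'
from h import *
z=load('top0'); Z=lambda u:[u[0]/4+230-.4,u[1]/4+140-.4]
a=onz(z,[Z((192,160)),Z((164,255)),Z((189,170))],.057); d=a[1]-a[0]; print('slot',a.round(3),np.degrees(np.arctan2(d[1],d[0])))
# base plate edges gauge (z~.012) and rod
for n,u,v,h in(('g edge',(262,143),(172,443),.012),('g edge2',(166,113),(72,414),.012),('r edge',(543,70),(658,428),.012),('r edge2',(408,105),(523,468),.012),('rod',(505,90),(548,215),.055),('rule',(482,228),(550,445),.03)):
    a=onz(z,[Z(u),Z(v)],h); d=a[1]-a[0]; print(n,a[:,:2].round(3).tolist(),np.degrees(np.arctan2(d[1],d[0])).round(1))
print('tab top',onz(z,[Z((122,362))],.104),dep(z,[Z((120,358))]), 'tab depth scene')
s=load('scene0');W=lambda u:[u[0]/4+235-.4,u[1]/4+145-.4]
print(dep(s,[W((585,290)),W((585,330))]),onz(s,[W((587,288))],.104))
print('knob top',onz(z,[Z((598,346))],.105),dep(z,[Z((598,346))]),onz(s,[W((262,48))],.105))
print('disc',onz(z,[Z((556,296))],.06))
print('red line gauge',onz(z,[Z((175,220))],.057))
E
```

```text
slot [[0.717 0.147 0.057]
 [0.643 0.166 0.057]
 [0.709 0.149 0.057]] 165.8814876206513
g edge [[0.742, 0.097], [0.504, 0.159]] 165.3
g edge2 [[0.765, 0.174], [0.525, 0.237]] 165.2
r edge [[0.806, -0.124], [0.523, -0.214]] -162.4
r edge2 [[0.775, -0.018], [0.49, -0.11]] -162.0
rod [[0.777, -0.092], [0.68, -0.125]] -161.0
rule [[0.673, -0.076], [0.507, -0.13]] -162.3
tab top [[0.55527744 0.18770787 0.104     ]] [[0.55806123 0.18915461 0.10489045]] tab depth scene
[[0.55144255 0.19004279 0.1036206 ]
 [0.55683738 0.19984817 0.07742316]] [[0.54936756 0.18968078 0.104     ]]
knob top [[ 0.57322328 -0.15748176  0.105     ]] [[ 0.573006   -0.15729376  0.1066511 ]] [[ 0.56944541 -0.16176136  0.105     ]]
disc [[ 0.61651627 -0.13100943  0.06      ]]
red line gauge [[0.67003283 0.15836526 0.057     ]]
```

```bash
cat >> h.py <<'E'
from scipy.spatial.transform import Rotation as Rn
def plan(tcp,pull_deg,s=None):
    s=s or env.get_state(); q=s['orientation']; R=Rn.from_quat([q[1],q[2],q[3],q[0]]).as_matrix()
    off=R.T@(np.array(tcp)-s['tcp_pos'])*100
    best=[]
    for k in (90,-90):
        a=np.radians(pull_deg+k); yt=np.array([np.cos(a),np.sin(a),0]); v=R.T@yt
        best.append(np.degrees(np.arctan2(v[2],v[1])))
    print('R',R.round(3).tolist(),'off cm',off.round(2),'yaw opts',np.round(best,2),'J',s['joint_pos'].round(2),'t',s['clock'],'F',s['wrist_force'].round(2))
E
python3 - <<'E'
from h import *
plan([.556,.190,.20],165.3)
E
```

```text
R [[-0.0, 0.313, -0.95], [0.002, -0.95, -0.313], [-1.0, -0.002, -0.0]] off cm [  3.16 -58.07 -58.75] yaw opts [  32.97 -147.03] J [-1.39  0.31  0.05  1.3   0.    1.43] t 0.1 F [-0.19 -0.38  0.17]
```

Emit:
{"op": "servo_tool", "data": {
  "increments": [
    {"offset": [0,-3.4,-3.4],"yaw": 4},
    {"offset": [0,-6.8,-6.8],"yaw": 8},
    {"offset": [0,-10.2,-10.2],"yaw": 12},
    {"offset": [0,-13.6,-13.6],"yaw": 16},
    {"offset": [0,-17,-17],"yaw": 20},
    {"offset": [0,-20.4,-20.4],"yaw": 24},
    {"offset": [0,-23.8,-23.8],"yaw": 28},
    {"offset": [0,-27.2,-27.2],"yaw": 33}
  ],
  "claw": 1,
  "force": 40
}}

```text
clock: 0.9
tcp_pos: [0.3535, -0.2006, 0.2311]
orientation: [-0.092, 0.701, -0.092, -0.701]
wrist_force: [0.6, -0.1, 0.5]
finger_gap: 0.0855
```

```bash
python3 - <<'E'
from h import *
plan([.556,.190,.20],165.3)
E
```

```text
R [[0.0, -0.258, -0.966], [-0.0, -0.966, 0.258], [-1.0, 0.0, -0.0]] off cm [  3.11 -42.96  -9.49] yaw opts [ -0.25 179.75] J [-0.71 -0.01 -0.34  1.24  0.    2.69] t 0.9 F [ 0.62 -0.11  0.51]
```

J6 would exceed its range that way, so I'll take the half-turn equivalent.

Emit:
{"op": "servo_tool", "data": {
  "increments": [
    {"offset": [0,-4,-1],"yaw": -8},
    {"offset": [0,-8,-2],"yaw": -16},
    {"offset": [0,-12,-3],"yaw": -24},
    {"offset": [0,-16,-4],"yaw": -32},
    {"offset": [0,-20,-5],"yaw": -40},
    {"offset": [0,-24,-6],"yaw": -48},
    {"offset": [0,-28,-7],"yaw": -56},
    {"offset": [0,-32,-8],"yaw": -64}
  ]
}}

```text
clock: 1.7
tcp_pos: [0.5123, 0.0883, 0.2309]
orientation: [-0.297, -0.642, -0.297, 0.642]
wrist_force: [0.3, -0.6, 0.3]
finger_gap: 0.0855
```

```bash
python3 - <<'E'
from h import *
plan([.546,.193,.20],165.3)
E
```

```text
R [[-0.001, 0.762, -0.648], [-0.0, -0.648, -0.762], [-1.0, -0.0, 0.001]] off cm [  3.09  -4.22 -10.16] yaw opts [  64.31 -115.69] J [ 0.02  0.21 -0.1   1.27 -0.    2.29] t 1.7 F [ 0.31 -0.58  0.32]
```

Emit:
{"op": "servo_tool", "data": {
  "increments": [
    {"offset": [0,-1,-2.5],"yaw": -8},
    {"offset": [0,-2,-5],"yaw": -16},
    {"offset": [0,-3,-7.5],"yaw": -24},
    {"offset": [0,-4.2,-10.1],"yaw": -32},
    {"offset": [0,-4.2,-10.1],"yaw": -40},
    {"offset": [0,-4.2,-10.1],"yaw": -48},
    {"offset": [0,-4.2,-10.1],"yaw": -56},
    {"offset": [0,-4.2,-10.1],"yaw": -64}
  ]
}}

```text
clock: 2.5
tcp_pos: [0.5457, 0.1907, 0.2306]
orientation: [0.591, 0.387, 0.592, -0.387]
wrist_force: [0.5, 0.4, -0.3]
finger_gap: 0.0857
```

Emit:
{"op": "servo_tool", "data": {
  "increments": [
    {"offset": [0,0,0],"yaw": -8},
    {"offset": [0,0,0],"yaw": -16},
    {"offset": [0,0,0],"yaw": -24},
    {"offset": [0,0,0],"yaw": -32},
    {"offset": [0,0,0],"yaw": -40},
    {"offset": [0,0,0],"yaw": -48},
    {"offset": [0,0,0],"yaw": -51.7},
    {"offset": [0,0,0],"yaw": -51.7}
  ]
}}

```text
clock: 3.3
tcp_pos: [0.5458, 0.1905, 0.2307]
orientation: [0.701, 0.092, 0.701, -0.093]
wrist_force: [0.1, -1.0, -0.4]
finger_gap: 0.0854
```

```bash
python3 - <<'E'
from h import *
plan([.556,.190,.20],165.3)
snap('wrist','w1'); z=load('w1'); print(z['T'].round(3).tolist())
print(env.get_state()['tcp_pos'])
E
```

```text
R [[-0.001, 0.259, 0.966], [-0.0, 0.966, -0.259], [-1.0, -0.001, -0.001]] off cm [3.07 0.22 1.  ] yaw opts [179.67  -0.33] J [ 0.2   0.32  0.05  1.31 -0.    0.46] t 3.3 F [ 0.1  -0.97 -0.41]
[[0.26, -0.918, -0.298, 0.469], [0.966, 0.247, 0.082, 0.211], [-0.001, -0.309, 0.951, 0.374], [0.0, 0.0, 0.0, 1.0]]
[0.54585891 0.19048382 0.23083501]
```

View pics/w1.png

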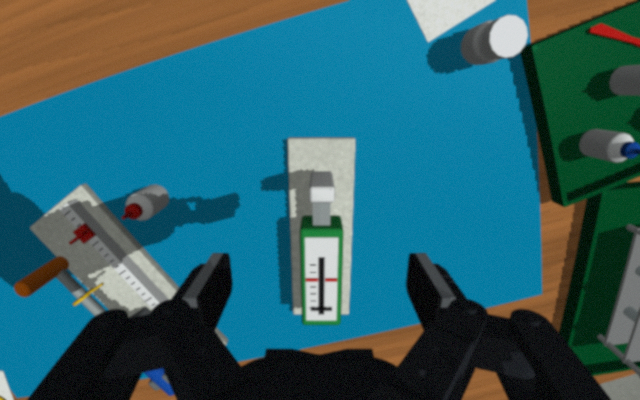

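Wrist view: tab top near (321,180), red line (322,280), pointer (322,309), slot nearly vertical in the picture so yaw matches. Now the precise tab position.

```bash
python3 - <<'E'
from h import *
z=load('w1')
a=z['p'][160:330,280:370,::-1]; cv2.imwrite('pics/w1z.png',cv2.resize(a,None,fx=3.5,fy=3.5,interpolation=cv2.INTER_CUBIC))
d=dep(z,[(321,v) for v in range(168,215,3)]+[(321,v) for v in range(225,320,12)]); print(d.round(4))
E
```

```text
[[0.5489 0.1918 0.0129]
 [0.545  0.1927 0.0451]
 [0.5447 0.1927 0.0598]
 [0.545  0.1925 0.0712]
 [0.5451 0.1924 0.0826]
 [0.5449 0.1924 0.094 ]
 [0.5451 0.1923 0.1035]
 [0.5475 0.1917 0.1049]
 [0.5502 0.191  0.1051]
 [0.5528 0.1902 0.1056]
 [0.5556 0.1895 0.1056]
 [0.5588 0.1887 0.1046]
 [0.5814 0.1829 0.047 ]
 [0.5846 0.1821 0.048 ]
 [0.5885 0.1811 0.0469]
 [0.5917 0.1802 0.0476]
 [0.6053 0.1765 0.0494]
 [0.6156 0.1737 0.0587]
 [0.6303 0.1698 0.0586]
 [0.6444 0.166  0.0603]
 [0.6604 0.1618 0.0595]
 [0.6759 0.1576 0.0602]
 [0.6936 0.1529 0.0585]
 [0.7071 0.1493 0.0632]]
```

View pics/w1z.png

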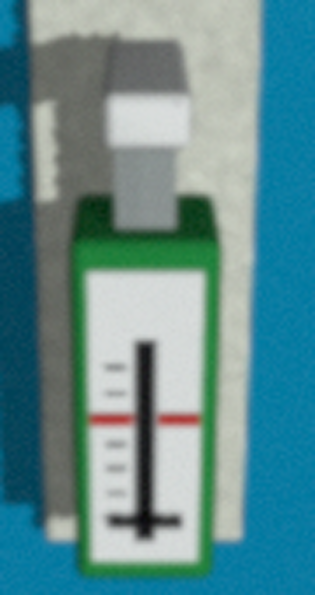

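```bash
python3 - <<'E'
from h import *
plan([.553,.1908,.067],165.3)
E
```

```text
R [[-0.001, 0.261, 0.965], [-0.0, 0.965, -0.261], [-1.0, -0.0, -0.001]] off cm [16.38  0.22  0.69] yaw opts [179.58  -0.42] J [ 0.2   0.32  0.05  1.31 -0.    0.46] t 3.35 F [-0.1   0.04  0.23]
```

Emit:
{"op": "servo_tool", "data": {
  "increments": [
    {"offset": [3,0.2,0.7],"yaw": -0.3},
    {"offset": [6,0.2,0.7],"yaw": -0.3},
    {"offset": [9,0.2,0.7],"yaw": -0.3},
    {"offset": [12,0.2,0.7],"yaw": -0.3},
    {"offset": [14,0.2,0.7],"yaw": -0.3},
    {"offset": [16.3,0.2,0.7],"yaw": -0.3},
    {"offset": [16.3,0.2,0.7],"yaw": -0.3},
    {"offset": [16.3,0.2,0.7],"yaw": -0.3}
  ]
}}

```text
clock: 4.15
tcp_pos: [0.553, 0.1906, 0.0682]
orientation: [0.701, 0.091, 0.702, -0.091]
wrist_force: [0.6, 0.5, -0.3]
finger_gap: 0.0857
```

```bash
python3 - <<'E'
from h import *
plan([.553,.1908,.067],165.3)
snap('wrist','w2')
E
```

```text
R [[-0.001, 0.255, 0.967], [-0.0, 0.967, -0.255], [-1.0, -0.001, -0.001]] off cm [ 0.12  0.02 -0.01] yaw opts [ 1.7992e+02 -8.0000e-02] J [ 0.19  0.43 -0.2   0.94 -0.    0.45] t 4.15 F [ 0.65  0.55 -0.25]
```

View pics/w2.png

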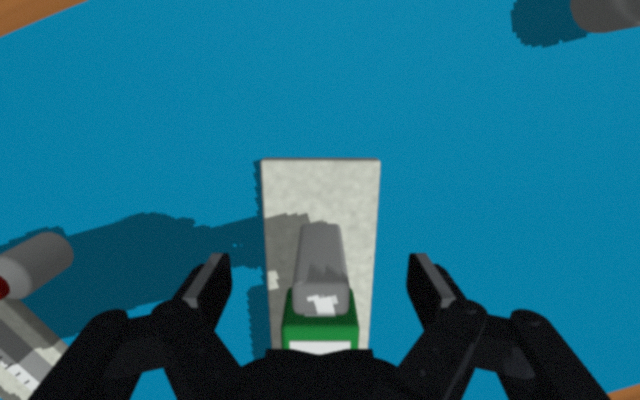

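Tab (294–350, ~300) is centred between the fingers. Close.

Emit:
{"op": "servo_tool", "data": {
  "increments": [
    {"offset": [0,0,0],"yaw": 0},
    {"offset": [0,0,0],"yaw": 0},
    {"offset": [0,0,0],"yaw": 0},
    {"offset": [0,0,0],"yaw": 0},
    {"offset": [0,0,0],"yaw": 0},
    {"offset": [0,0,0],"yaw": 0},
    {"offset": [0,0,0],"yaw": 0},
    {"offset": [0,0,0],"yaw": 0}
  ],
  "claw": 0,
  "force": 40
}}

```text
clock: 5.0
tcp_pos: [0.5538, 0.191, 0.0689]
orientation: [0.702, 0.091, 0.701, -0.09]
wrist_force: [-0.7, 2.3, 5.3]
finger_gap: 0.0236
```

Emit:
{"op": "servo_tool", "data": {
  "increments": [
    {"offset": [0,0,-0.5],"yaw": 0},
    {"offset": [0,0,-1.0],"yaw": 0},
    {"offset": [0,0,-1.6],"yaw": 0},
    {"offset": [0,0,-2.2],"yaw": 0},
    {"offset": [0,0,-2.8],"yaw": 0},
    {"offset": [0,0,-3.4],"yaw": 0},
    {"offset": [0,0,-4.0],"yaw": 0},
    {"offset": [0,0,-4.0],"yaw": 0}
  ]
}}

```text
clock: 5.8
tcp_pos: [0.5151, 0.2013, 0.0688]
orientation: [0.702, 0.091, 0.7, -0.09]
wrist_force: [5.6, 2.0, 4.2]
finger_gap: 0.0233
```

```bash
python3 - <<'E'
from h import *
s=env.get_state(); print(np.linalg.norm(s['tcp_pos'][:2]-[.5535,.191]),s['wrist_force'],s['finger_gap'])
snap('wrist','w3');snap('top','t3')
a=load('t3')['p'][150:260,240:310,::-1];a=cv2.resize(a,None,fx=5,fy=5,interpolation=cv2.INTER_CUBIC)
b=load('w3')['p'][:,:,::-1];b=cv2.resize(b,(450,281)); c=np.zeros((550,800,3),np.uint8);c[:,:350]=a;c[:281,350:]=b;cv2.imwrite('pics/c3.png',c)
E
```

```text
0.039795369238740254 [5.60623923 2.01665148 4.18158781] 0.023258544707102615
```

View pics/c3.png

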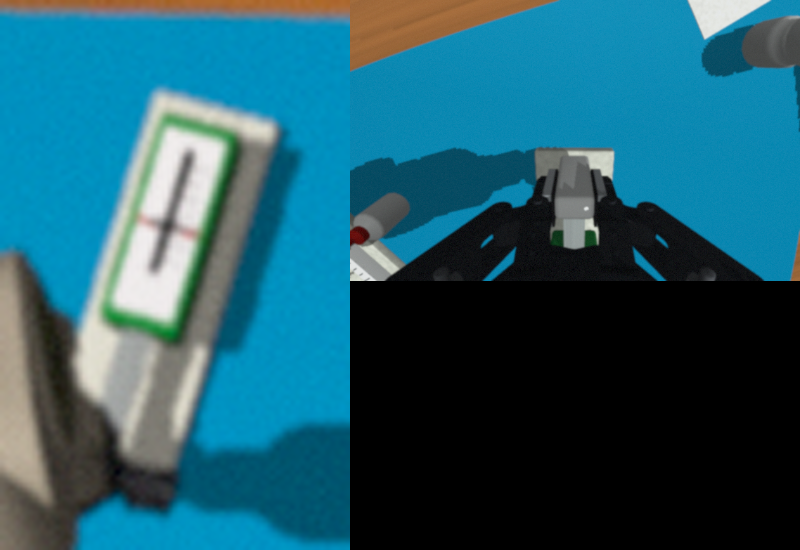

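Pointer crossbar sits on the red line (both at ≈(168,228) in the left panel), tab firmly gripped. Hold, then ease back.

Emit:
{"op": "servo_tool", "data": {
  "increments": [
    {"offset": [0,0,0],"yaw": 0},
    {"offset": [0,0,0],"yaw": 0},
    {"offset": [0,0,0],"yaw": 0},
    {"offset": [0,0,0],"yaw": 0},
    {"offset": [0,0,0],"yaw": 0},
    {"offset": [0,0,0],"yaw": 0},
    {"offset": [0,0,0],"yaw": 0},
    {"offset": [0,0,0],"yaw": 0}
  ]
}}

```text
clock: 6.7
tcp_pos: [0.5158, 0.2011, 0.0688]
orientation: [0.702, 0.091, 0.7, -0.09]
wrist_force: [4.9, 2.7, 4.5]
finger_gap: 0.0234
```

Emit:
{"op": "servo_tool", "data": {
  "increments": [
    {"offset": [0,0,0],"yaw": 0},
    {"offset": [0,0,0],"yaw": 0},
    {"offset": [0,0,0.5],"yaw": 0},
    {"offset": [0,0,1.0],"yaw": 0},
    {"offset": [0,0,1.5],"yaw": 0},
    {"offset": [0,0,2.0],"yaw": 0},
    {"offset": [0,0,2.5],"yaw": 0},
    {"offset": [0,0,3.0],"yaw": 0}
  ]
}}

```text
clock: 7.5
tcp_pos: [0.5441, 0.1935, 0.0688]
orientation: [0.702, 0.091, 0.701, -0.09]
wrist_force: [2.1, 1.9, 6.2]
finger_gap: 0.0233
```

Emit:
{"op": "servo_tool", "data": {
  "increments": [
    {"offset": [0,0,0.4],"yaw": 0},
    {"offset": [0,0,0.8],"yaw": 0},
    {"offset": [0,0,1.0],"yaw": 0},
    {"offset": [0,0,1.1],"yaw": 0},
    {"offset": [0,0,1.1],"yaw": 0},
    {"offset": [0,0,1.1],"yaw": 0},
    {"offset": [0,0,1.1],"yaw": 0},
    {"offset": [0,0,1.1],"yaw": 0}
  ]
}}

```text
clock: 8.3
tcp_pos: [0.5537, 0.191, 0.0688]
orientation: [0.701, 0.091, 0.701, -0.09]
wrist_force: [1.2, 3.4, 7.1]
finger_gap: 0.0233
```

```bash
python3 - <<'E'
from h import *
s=env.get_state(); print(s['tcp_pos'],s['wrist_force'],s['finger_gap'])
snap('top','t4')
a=load('t4')['p'][150:260,240:310,::-1];cv2.imwrite('pics/c4.png',cv2.resize(a,None,fx=5,fy=5,interpolation=cv2.INTER_CUBIC))
E
```

```text
[0.55367417 0.19096423 0.0688073 ] [1.24876299 3.35693973 7.14204123] 0.02331359467573529
```

View pics/c4.png

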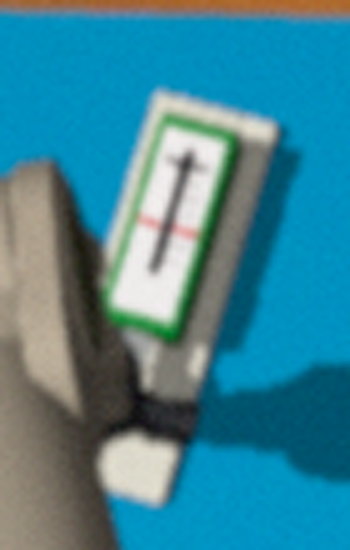

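Pointer back at the far end of the slot (183,158): home. Release and rise.

Emit:
{"op": "servo_tool", "data": {
  "increments": [
    {"offset": [0,0,0],"yaw": 0},
    {"offset": [0,0,0],"yaw": 0},
    {"offset": [0,0,0],"yaw": 0},
    {"offset": [0,0,0],"yaw": 0},
    {"offset": [0,0,0],"yaw": 0},
    {"offset": [0,0,0],"yaw": 0},
    {"offset": [0,0,0],"yaw": 0},
    {"offset": [0,0,0],"yaw": 0}
  ],
  "claw": 1
}}

```text
clock: 9.15
tcp_pos: [0.5543, 0.1904, 0.0683]
orientation: [0.701, 0.091, 0.701, -0.091]
wrist_force: [1.1, -0.2, -0.2]
finger_gap: 0.0857
```

Emit:
{"op": "servo_tool", "data": {
  "increments": [
    {"offset": [-2,0,0],"yaw": 0},
    {"offset": [-4,0,0],"yaw": 0},
    {"offset": [-6,0,0],"yaw": 0},
    {"offset": [-8,0,0],"yaw": 0},
    {"offset": [-10,0,0],"yaw": 0},
    {"offset": [-12,0,0],"yaw": 0},
    {"offset": [-14,0,0],"yaw": 0},
    {"offset": [-16,0,0],"yaw": 0}
  ]
}}

```text
clock: 9.95
tcp_pos: [0.5543, 0.1904, 0.2292]
orientation: [0.701, 0.091, 0.701, -0.091]
wrist_force: [0.2, -0.3, -0.0]
finger_gap: 0.0852
```

```bash
python3 - <<'E'
from h import *
plan([.563,-.16,.23],-162.3)
E
```

```text
R [[0.0, 0.254, 0.967], [-0.0, 0.967, -0.254], [-1.0, -0.0, 0.0]] off cm [ -0.08 -33.66   9.76] yaw opts [147.56 -32.44] J [ 0.19  0.34  0.07  1.31 -0.    0.45] t 9.95 F [ 0.16 -0.32 -0.01]
```

Emit:
{"op": "servo_tool", "data": {
  "increments": [
    {"offset": [0,-4.3,1.2],"yaw": -4},
    {"offset": [0,-8.6,2.4],"yaw": -8},
    {"offset": [0,-12.9,3.7],"yaw": -12},
    {"offset": [0,-17.2,4.9],"yaw": -16},
    {"offset": [0,-21.5,6.2],"yaw": -20},
    {"offset": [0,-25.8,7.5],"yaw": -24},
    {"offset": [0,-30,8.7],"yaw": -28},
    {"offset": [0,-33.6,9.7],"yaw": -32.4}
  ]
}}

```text
clock: 10.75
tcp_pos: [0.5625, -0.1616, 0.2284]
orientation: [0.699, -0.109, 0.699, 0.109]
wrist_force: [-0.2, 0.7, -0.1]
finger_gap: 0.0853
```

Emit:
{"op": "servo_tool", "data": {
  "increments": [
    {"offset": [0,0,0],"yaw": 0},
    {"offset": [0,0,0],"yaw": 0},
    {"offset": [0,0,0],"yaw": 0},
    {"offset": [0,0,0],"yaw": 0},
    {"offset": [0,0,0],"yaw": 0},
    {"offset": [0,0,0],"yaw": 0},
    {"offset": [0,0,0],"yaw": 0},
    {"offset": [0,0,0],"yaw": 0}
  ]
}}

```text
clock: 11.55
tcp_pos: [0.5627, -0.1589, 0.2284]
orientation: [0.699, -0.109, 0.699, 0.109]
wrist_force: [-0.2, -0.3, -0.5]
finger_gap: 0.0856
```

```bash
python3 - <<'E'
from h import *
plan([.57,-.16,.067],-162.3)
snap('wrist','w5');snap('top','t5')
z=load('w5')
for nm,lo,hi in (('orange',(5,150,60),(18,255,255)),('yellow',(20,100,80),(34,255,255)),('red',(0,150,60),(4,255,255)),('red2',(172,150,60),(180,255,255))):
    for s,c,l in comps(z,lo,hi,15):
        print(nm,s.tolist(),c.round(1),dep(z,[c])[0].round(4))
E
```

```text
R [[0.0, -0.304, 0.953], [-0.0, 0.953, 0.304], [-1.0, -0.0, 0.0]] off cm [16.14 -0.32  0.66] yaw opts [ 1.7999e+02 -1.0000e-02] J [-0.41  0.33  0.07  1.3  -0.   -0.72] t 11.55 F [-0.19 -0.31 -0.46]
orange [0, 0, 85, 224, 9951] [ 36.1 125.8] [ 6.216e-01 -5.104e-01  3.000e-04]
orange [361, 0, 279, 114, 15386] [548.1  36.9] [0.3422 0.0429 0.0014]
orange [307, 176, 19, 33, 503] [316.3 192.6] [ 0.4867 -0.1834  0.3711]
orange [57, 267, 108, 62, 2795] [102.2 298. ] [ 8.527e-01 -4.051e-01 -7.000e-04]
orange [0, 288, 79, 86, 3707] [ 37.8 336.6] [ 0.97  -0.508 -0.001]
orange [214, 316, 92, 51, 2335] [252.7 339.6] [ 0.8517 -0.1727  0.0011]
orange [334, 346, 13, 6, 46] [339.3 348.4] [ 8.284e-01 -4.110e-02 -2.000e-04]
orange [374, 355, 28, 12, 106] [389.  360.4] [8.277e-01 4.150e-02 6.000e-04]
orange [608, 357, 32, 43, 576] [626.4 382.3] [ 7.685e-01  4.833e-01 -3.000e-04]
orange [130, 368, 47, 32, 1019] [153.2 386.3] [ 1.0067 -0.3091  0.    ]
orange [462, 378, 47, 22, 743] [484.7 390.4] [8.459e-01 2.254e-01 1.000e-04]
yellow [49, 54, 18, 20, 262] [57.5 63.4] [ 0.5377 -0.4769  0.0138]
yellow [306, 224, 44, 11, 210] [324.5 229.5] [ 0.6168 -0.1354  0.0642]
yellow [37, 251, 46, 83, 567] [ 60.2 293.3] [ 0.8596 -0.4643  0.0067]
red [97, 20, 17, 20, 256] [105.3  29.7] [ 0.4876 -0.4262  0.0138]
red [346, 160, 23, 17, 285] [358.3 168.5] [ 0.5456 -0.1192  0.0422]
red [438, 179, 16, 14, 153] [445.5 185.2] [ 0.5309 -0.0279  0.0599]
```

View pics/w5.png

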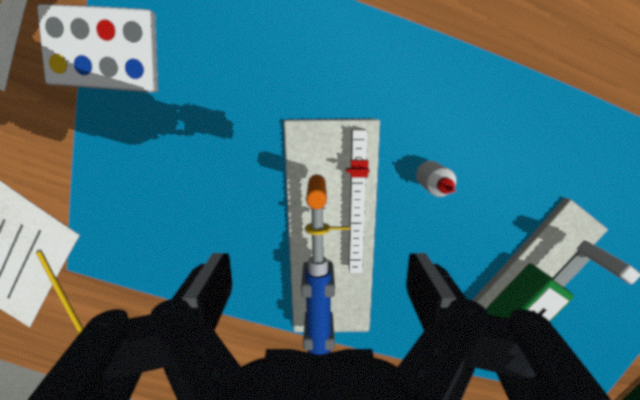

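```bash
python3 - <<'E'
from h import *
z=load('w5')
a=z['p'][150:250,280:390,::-1]; cv2.imwrite('pics/w5z.png',cv2.resize(a,None,fx=6,fy=6,interpolation=cv2.INTER_CUBIC))
u=np.array([np.cos(np.radians(-162.2)),np.sin(np.radians(-162.2))]);n=np.array([-u[1],u[0]])*-1
def pr(nm,P):
    for p in P: print(nm,p.round(4),'s',round(float(p[:2]@u),4),'lat',round(float(p[:2]@n),4))
pr('knobtop',dep(z,[(317,v) for v in range(190,210,3)]))
pr('disc',dep(z,[(318,229),(325,229),(318,227),(318,231)])); pr('ptr',dep(z,[(335,228),(342,228),(347,228)]))
pr('flag',dep(z,[(x,v) for x in(352,358,364) for v in (162,165,168,171,174)]))
E
```

```text
knobtop [ 0.5651 -0.1602  0.1031] s -0.4891 lat -0.3253
knobtop [ 0.5672 -0.1595  0.105 ] s -0.4913 lat -0.3253
knobtop [ 0.5703 -0.1585  0.1041] s -0.4945 lat -0.3253
knobtop [ 0.5723 -0.1579  0.1062] s -0.4967 lat -0.3253
knobtop [ 0.5756 -0.1568  0.1047] s -0.5001 lat -0.3253
knobtop [ 0.5782 -0.156   0.1053] s -0.5028 lat -0.3253
knobtop [ 0.5814 -0.155   0.1042] s -0.5062 lat -0.3253
disc [ 0.6189 -0.1422  0.0633] s -0.5458 lat -0.3246
disc [ 0.6163 -0.135   0.064 ] s -0.5455 lat -0.3169
disc [ 0.6173 -0.1427  0.0617] s -0.5441 lat -0.3246
disc [ 0.619  -0.1422  0.0683] s -0.5459 lat -0.3246
ptr [ 0.6146 -0.1237  0.0572] s -0.5474 lat -0.3057
ptr [ 0.6124 -0.1161  0.0567] s -0.5476 lat -0.2978
ptr [ 0.6101 -0.1112  0.0584] s -0.5469 lat -0.2924
flag [ 0.5417 -0.1274  0.037 ] s -0.4769 lat -0.2869
flag [ 0.5452 -0.126   0.0356] s -0.4806 lat -0.2866
flag [ 0.5475 -0.1257  0.0405] s -0.4829 lat -0.287
flag [ 0.5499 -0.1253  0.0448] s -0.4852 lat -0.2874
flag [ 0.5547 -0.1227  0.0367] s -0.4906 lat -0.2864
flag [ 0.5398 -0.1209  0.0364] s -0.477 lat -0.2801
flag [ 0.5431 -0.1197  0.0359] s -0.4805 lat -0.2799
flag [ 0.5452 -0.1197  0.042 ] s -0.4825 lat -0.2806
flag [ 0.5476 -0.1194  0.0463] s -0.4849 lat -0.2811
flag [ 0.5527 -0.1162  0.0363] s -0.4907 lat -0.2796
flag [ 0.5378 -0.1146  0.0364] s -0.477 lat -0.2735
flag [ 0.5412 -0.1131  0.0348] s -0.4807 lat -0.2731
flag [ 0.5431 -0.1135  0.0424] s -0.4824 lat -0.2741
flag [ 0.5458 -0.1129  0.0451] s -0.4852 lat -0.2743
flag [ 0.5508 -0.1097  0.0357] s -0.4909 lat -0.2728
```

View pics/w5z.png

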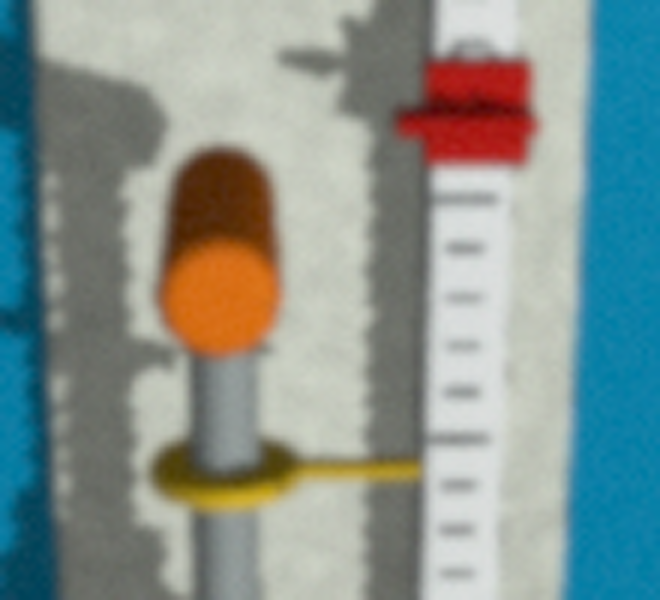

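```bash
python3 - <<'E'
from h import *
plan([.5727,-.158,.068],-162.3)
E
```

```text
R [[0.0, -0.304, 0.953], [-0.0, 0.953, 0.304], [-1.0, -0.0, 0.0]] off cm [16.03 -0.19  0.98] yaw opts [ 1.7998e+02 -2.0000e-02] J [-0.41  0.33  0.07  1.3  -0.   -0.72] t 11.65 F [ 0.47 -0.09  0.6 ]
```

Emit:
{"op": "servo_tool", "data": {
  "increments": [
    {"offset": [3,-0.2,1.0],"yaw": 0},
    {"offset": [6,-0.2,1.0],"yaw": 0},
    {"offset": [9,-0.2,1.0],"yaw": 0},
    {"offset": [12,-0.2,1.0],"yaw": 0},
    {"offset": [14,-0.2,1.0],"yaw": 0},
    {"offset": [16,-0.2,1.0],"yaw": 0},
    {"offset": [16,-0.2,1.0],"yaw": 0},
    {"offset": [16,-0.2,1.0],"yaw": 0}
  ]
}}

```text
clock: 12.45
tcp_pos: [0.5727, -0.1581, 0.0684]
orientation: [0.698, -0.108, 0.699, 0.109]
wrist_force: [0.5, -0.3, 0.3]
finger_gap: 0.0853
```

```bash
python3 - <<'E'
from h import *
plan([.5727,-.158,.067],-162.3)
snap('wrist','w6')
E
```

```text
R [[-0.001, -0.303, 0.953], [0.0, 0.953, 0.303], [-1.0, 0.0, -0.001]] off cm [0.14 0.01 0.  ] yaw opts [ 1.7996e+02 -4.0000e-02] J [-0.4   0.44 -0.17  0.95 -0.   -0.71] t 12.45 F [ 0.54 -0.29  0.3 ]
```

View pics/w6.png

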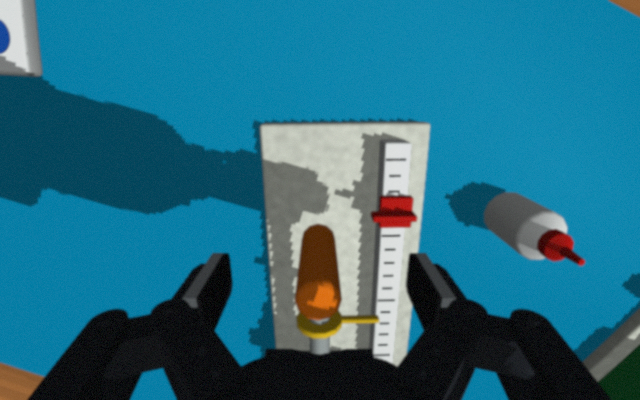

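Knob centred between fingers at (319,295); flag clear. Close.

Emit:
{"op": "servo_tool", "data": {
  "increments": [
    {"offset": [0,0,0],"yaw": 0},
    {"offset": [0,0,0],"yaw": 0},
    {"offset": [0,0,0],"yaw": 0},
    {"offset": [0,0,0],"yaw": 0},
    {"offset": [0,0,0],"yaw": 0},
    {"offset": [0,0,0],"yaw": 0},
    {"offset": [0,0,0],"yaw": 0},
    {"offset": [0,0,0],"yaw": 0}
  ],
  "claw": 0,
  "force": 70
}}

```text
clock: 13.3
tcp_pos: [0.5731, -0.1584, 0.0688]
orientation: [0.699, -0.109, 0.699, 0.108]
wrist_force: [-0.4, -0.9, 5.0]
finger_gap: 0.0183
```

Emit:
{"op": "servo_tool", "data": {
  "increments": [
    {"offset": [0,0,-0.4],"yaw": 0},
    {"offset": [0,0,-1.0],"yaw": 0},
    {"offset": [0,0,-1.6],"yaw": 0},
    {"offset": [0,0,-2.2],"yaw": 0},
    {"offset": [0,0,-2.8],"yaw": 0},
    {"offset": [0,0,-3.4],"yaw": 0},
    {"offset": [0,0,-4.0],"yaw": 0},
    {"offset": [0,0,-4.6],"yaw": 0}
  ]
}}

```text
clock: 14.1
tcp_pos: [0.5302, -0.1725, 0.0688]
orientation: [0.7, -0.109, 0.697, 0.108]
wrist_force: [7.2, 0.1, 2.7]
finger_gap: 0.0182
```

Emit:
{"op": "servo_tool", "data": {
  "increments": [
    {"offset": [0,0,-0.6],"yaw": 0},
    {"offset": [0,0,-1.1],"yaw": 0},
    {"offset": [0,0,-1.5],"yaw": 0},
    {"offset": [0,0,-1.6],"yaw": 0},
    {"offset": [0,0,-1.6],"yaw": 0},
    {"offset": [0,0,-1.6],"yaw": 0},
    {"offset": [0,0,-1.6],"yaw": 0},
    {"offset": [0,0,-1.6],"yaw": 0}
  ]
}}

```text
clock: 14.9
tcp_pos: [0.5157, -0.1774, 0.0689]
orientation: [0.7, -0.109, 0.697, 0.108]
wrist_force: [8.4, 0.5, 2.5]
finger_gap: 0.0183
```

```bash
python3 - <<'E'
from h import *
s=env.get_state();print(s['tcp_pos'],s['wrist_force'],s['finger_gap'],np.linalg.norm(s['tcp_pos'][:2]-[.5727,-.1581]))
snap('wrist','w7');snap('top','t7');snap('scene','s7')
c=np.zeros((600,800,3),np.uint8)
a=load('t7')['p'][170:260,320:410,::-1];c[:360,:360]=cv2.resize(a,(360,360),interpolation=cv2.INTER_CUBIC)
a=load('s7')['p'][140:230,250:350,::-1];c[:360,360:760]=cv2.resize(a,(400,360),interpolation=cv2.INTER_CUBIC)
a=load('w7')['p'][:,:,::-1];c[360:,:384]=cv2.resize(a,(384,240))
cv2.imwrite('pics/c7.png',c)
E
```

```text
[ 0.51567613 -0.1773548   0.06885639] [8.40268827 0.5489075  2.5269292 ] 0.018278944040773792 0.060186947458346865
```

View pics/c7.png

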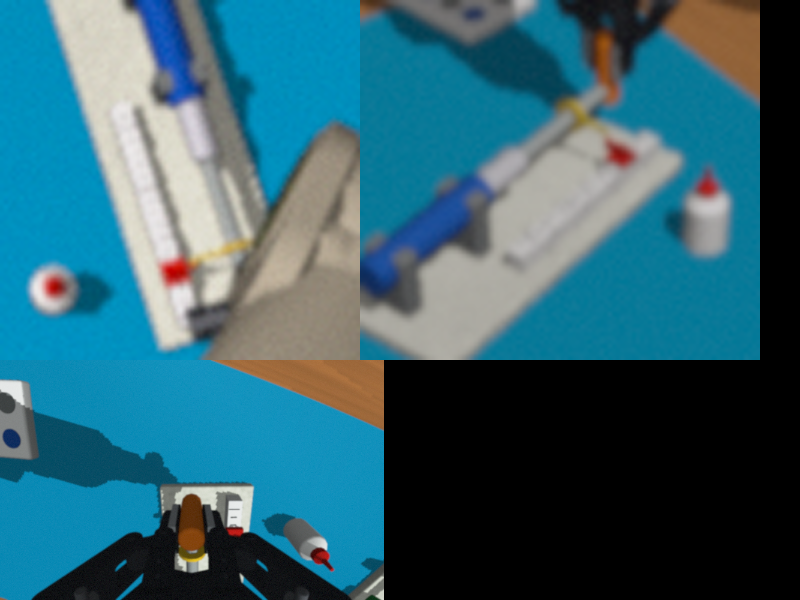

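```bash
python3 - <<'E'
from h import *
u=np.array([np.cos(np.radians(-162.2)),np.sin(np.radians(-162.2))]);n=np.array([u[1],-u[0]])
for t,win in (('top0',None),('t7',None),('scene0',None),('s7',None),('w7',None),('w5',None)):
    z=load(t)
    for nm,lo,hi,h in (('yellow',(20,90,80),(34,255,255),.055),('red',(0,150,60),(5,255,255),.042)):
        for s,c,l in comps(z,lo,hi,4):
            p=onz(z,[c],h)[0]
            if .46<p[0]<.65 and -.22<p[1]<-.08: 
                print(t,nm,s.tolist(),c.round(1),'s',round(float(p[:2]@u),4),'lat',round(float(p[:2]@n),4),'depth s',round(float(dep(z,[c])[0][:2]@u),4))
for t in('s7','w7'):
    z=load(t); a=z['p'][150:200,285:325] if t=='s7' else z['p'][240:360,270:410]
    cv2.imwrite(f'pics/{t}z.png',cv2.resize(a[:,:,::-1],None,fx=12 if t=='s7' else 5,fy=12 if t=='s7' else 5,interpolation=cv2.INTER_CUBIC))
E
```

```text
top0 yellow [369, 211, 7, 3, 13] [372. 212.] s -0.5493 lat -0.3252 depth s -0.5482
top0 red [361, 235, 7, 6, 27] [363.5 237.4] s -0.4841 lat -0.2787 depth s -0.4849
t7 yellow [373, 230, 10, 4, 17] [377.7 231.4] s -0.4882 lat -0.3237 depth s -0.4881
t7 red [361, 235, 6, 6, 28] [363.6 237.3] s -0.4843 lat -0.2792 depth s -0.4848
scene0 yellow [289, 174, 8, 8, 26] [292.2 177.4] s -0.5416 lat -0.3235 depth s -0.5502
scene0 red [313, 177, 5, 4, 14] [314.7 178.4] s -0.4905 lat -0.273 depth s -0.4872
s7 yellow [300, 165, 8, 7, 24] [303.7 167.7] s -0.4795 lat -0.3253 depth s -0.4883
s7 red [313, 177, 5, 4, 14] [314.7 178.4] s -0.4905 lat -0.273 depth s -0.4834
w7 yellow [298, 311, 45, 26, 683] [319.6 325.2] s -0.4939 lat -0.3263 depth s -0.4852
w7 red [377, 280, 29, 15, 319] [391.6 285.9] s -0.4739 lat -0.2795 depth s -0.4779
w5 yellow [306, 224, 44, 11, 219] [324.7 229.4] s -0.55 lat -0.317 depth s -0.5459
w5 red [346, 160, 23, 17, 285] [358.3 168.5] s -0.4831 lat -0.2803 depth s -0.4831
```

View pics/w7z.png

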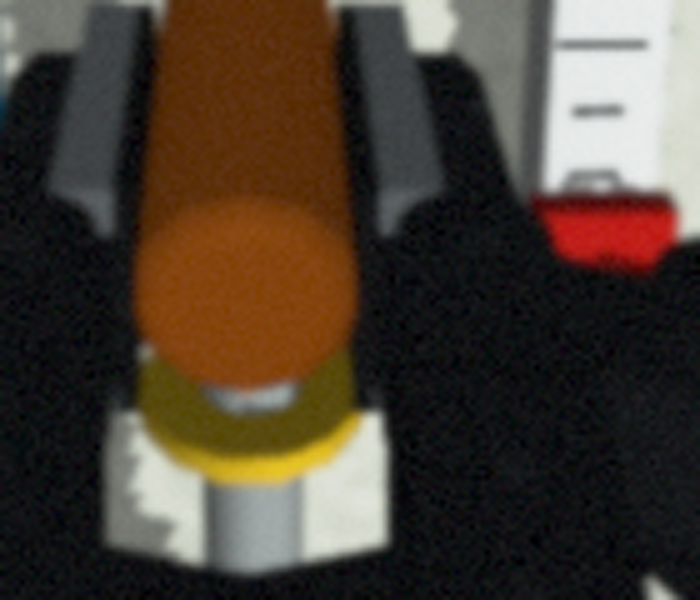

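View pics/s7z.png

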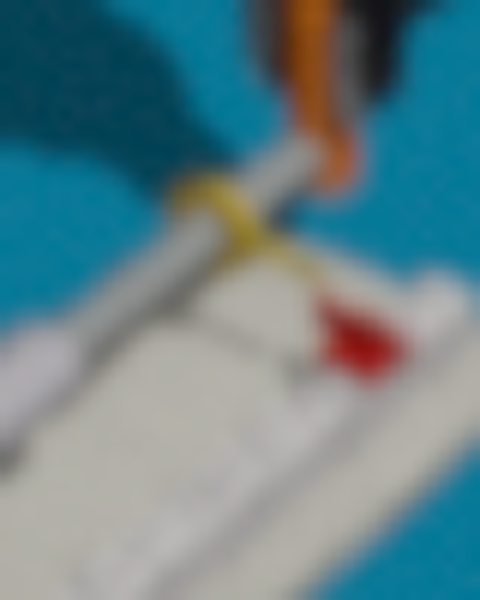

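```bash
python3 - <<'E'
from h import *
u=np.array([np.cos(np.radians(-162.2)),np.sin(np.radians(-162.2))]);n=np.array([u[1],-u[0]])
S=lambda P:[(round(float(p[:2]@u),4),round(float(p[:2]@n),4)) for p in P]
z=load('w5'); W=lambda a:[(280+x/6-.42,150+y/6-.42) for x,y in a]
print('ptr',S(onz(z,W([(330,469),(410,466)]),.055)))
print('disc rim near/far ends (axis z .055)',S(onz(z,W([(155,472),(298,472)]),.055)))
print('fin tips z.046',S(onz(z,W([(402,122),(530,122),(402,112),(402,135)]),.046)))
print('fin back top edge',S(onz(z,W([(440,135)]),.046)))
print('knob top ctr',S(onz(z,W([(220,298)]),.105)))
o,r=ray(z,[(352+.2,v+.0) for v in range(166,176)])
print(S(dep(z,[(349,v) for v in range(166,176)])),dep(z,[(349,v) for v in range(166,176)])[:,2].round(4))
E
```

```text
ptr [(-0.548, -0.306), (-0.5475, -0.2911)]
disc rim near/far ends (axis z .055) [(-0.5486, -0.3387), (-0.5486, -0.312)]
fin tips z.046 [(-0.4837, -0.2935), (-0.4837, -0.2703), (-0.4819, -0.2935), (-0.4861, -0.2934)]
fin back top edge [(-0.4861, -0.2865)]
knob top ctr [(-0.4973, -0.326)]
[(-0.4869, -0.2876), (-0.4884, -0.2874), (-0.4824, -0.2905), (-0.4829, -0.2908), (-0.4839, -0.2908), (-0.4849, -0.2908), (-0.4862, -0.2907), (-0.4958, -0.2872), (-0.4969, -0.2872), (-0.498, -0.2873)] [0.0121 0.0107 0.0425 0.045  0.0458 0.0462 0.0453 0.0108 0.0114 0.012 ]
```

Estimates of the needed pull agree on ≈63 mm; now at ≈60.7. Pull 2.4 mm more.

Emit:
{"op": "servo_tool", "data": {
  "increments": [
    {"offset": [0,0,-0.06],"yaw": 0},
    {"offset": [0,0,-0.12],"yaw": 0},
    {"offset": [0,0,-0.18],"yaw": 0},
    {"offset": [0,0,-0.24],"yaw": 0},
    {"offset": [0,0,-0.24],"yaw": 0},
    {"offset": [0,0,-0.24],"yaw": 0},
    {"offset": [0,0,-0.24],"yaw": 0},
    {"offset": [0,0,-0.24],"yaw": 0}
  ]
}}

```text
clock: 15.85
tcp_pos: [0.5136, -0.1781, 0.0689]
orientation: [0.7, -0.109, 0.697, 0.108]
wrist_force: [9.2, 0.7, 2.0]
finger_gap: 0.0183
```

```bash
python3 - <<'E'
from h import *
u=np.array([np.cos(np.radians(-162.2)),np.sin(np.radians(-162.2))]);n=np.array([u[1],-u[0]])
s=env.get_state();print(s['tcp_pos'],s['wrist_force'],s['finger_gap'],np.linalg.norm(s['tcp_pos'][:2]-[.5731,-.1584]))
for c,t in(('top','t8'),('scene','s8'),('wrist','w8')): snap(c,t)
for t in ('t8','s8','w8'):
    z=load(t)
    for nm,lo,hi,h in (('yellow',(20,90,80),(34,255,255),.055),('red',(0,150,60),(5,255,255),.042)):
        for q,c,l in comps(z,lo,hi,4):
            p=onz(z,[c],h)[0]
            if .46<p[0]<.65 and -.22<p[1]<-.08: print(t,nm,c.round(1),'s',round(float(p[:2]@u),4),'depth s',round(float(dep(z,[c])[0][:2]@u),4))
c=np.zeros((480,800,3),np.uint8)
c[:,:480]=cv2.resize(load('s8')['p'][150:200,285:335,::-1],(480,480),interpolation=cv2.INTER_CUBIC)
c[:320,480:]=cv2.resize(load('t8')['p'][205:255,345:395,::-1],(320,320),interpolation=cv2.INTER_CUBIC)
cv2.imwrite('pics/c8.png',c)
z=load('w8');K=[(300+i*4,v) for i in range(8) for v in (330,)]
print([(v,round(float(dep(z,[(320,v)])[0][:2]@u),4),dep(z,[(320,v)])[0][2].round(3)) for v in range(284,318,4)])
E
```

```text
[ 0.51356165 -0.17805486  0.06885608] [9.24478378 0.7477848  1.99271415] 0.01834135822943528 0.06269870920865495
t8 yellow [379.3 231.8] s -0.4854 depth s -0.4845
t8 yellow [369.2 235.3] s -0.4842 depth s -0.4842
t8 red [363.5 237.4] s -0.4841 depth s -0.4848
s8 yellow [303.8 167.5] s -0.4785 depth s -0.4839
s8 red [314.7 178.4] s -0.4905 depth s -0.4861
w8 yellow [319.5 325.2] s -0.4917 depth s -0.484
w8 red [392.1 287.8] s -0.4732 depth s -0.4768
[(284, -0.4277, np.float64(0.104)), (288, -0.429, np.float64(0.105)), (292, -0.4308, np.float64(0.105)), (296, -0.4326, np.float64(0.105)), (300, -0.4347, np.float64(0.105)), (304, -0.4361, np.float64(0.106)), (308, -0.4386, np.float64(0.105)), (312, -0.4399, np.float64(0.106)), (316, -0.4422, np.float64(0.106))]
```

View pics/c8.png

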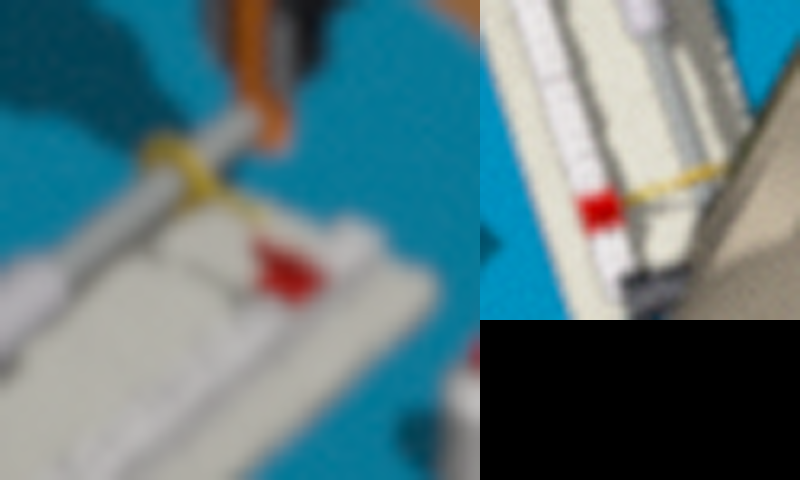

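Pointer at s=-0.4842, flag at -0.4841; in the top view the yellow pointer meets the red flag. Check steadiness and hand in.

```bash
python3 - <<'E'
from h import *
s=env.get_state();print(s['clock'],s['tcp_pos'].round(4),np.abs(s['qvel']).max(),s['wrist_force'].round(2))
a,b=load('top0'),load('t8')
for nm,lo,hi in(('red tip',(0,150,90),(6,255,255)),):
    for z in(a,b): print([c.round(1) for q,c,l in comps(z,lo,hi,8) if 230<c[0]<420 and 150<c[1]<300])
print(env.hand_in())
E
```

```text
16.0 [ 0.5136 -0.178   0.0689] 0.0012653113527170215 [9.09 0.91 0.57]
[array([363.5, 237.4]), array([333.3, 241.2])]
[array([363.5, 237.4]), array([333.3, 241.2])]
the job is handed in; nothing more can be done
None
```

I did both pulls in order and handed the job in at 16.0 s, still holding the orange knob. `hand_in` reports no verdict, so these are my own checks.

- **Gauge:** I drew the blade out 39.8 mm by the white tab, and the top view showed the pointer on the red line. I held it about 1.1 s, then eased it back at about 5 cm/s. The pointer was back at the far end of the slot before I released the tab.
- **Rod:** I pulled it out 62.7 mm. In the top view the yellow pointer is within 1 mm of the flag along the rule, with the camera calibration good to about 2 mm.
- **Holding at the end:** The knob is gripped at 70 N, with about 9 N at the wrist, which matches the spring. The arm is steady, with joint speeds below 0.002 rad/s.
- **Left alone:** The flag and the dropper bottle sit at the same pixels in the top view as at the start. I did not re-measure the jar or the well plate; the arm never went down near them.

Two readings disagreed. The coarse scene-camera and wrist-camera colour centres put the disc and flag 2 to 18 mm apart along the rule. Those readings are skewed by height differences and by the fingers hiding part of the flag, so I relied on the top view. The required pull worked out before the move was about 63 mm, and it agrees with the top view.

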